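Fetch the parts-box lid from the drawer and press it home

TASK

The box of crimp terminals on the bench has to be closed. Pull the cabinet drawer open by its handle, take the blue lid out, set it straight on the grey box and let go of it, so that it rests on the box's two stiff orange clips; then press the lid down until both of its ends are fully home on the rim. Last, push the drawer fully shut, and leave the oil bottle, the carton and the screwdriver where they are.

Things in the scene. Friction and masses are not known exactly. Their poses are not given: they have to be found in the camera images.
- cabinet_drawer0 (a joint): how far the drawer of the low blue cabinet (250 mm deep x 250 wide x 95 high, fixed) is pulled out (m): 0 fully shut, stops at 0.173; it slides out along the -x axis of its handle's point, with about 1 N friction. Inside it is 205 mm deep x 208 wide, floor 22 mm and top of its walls 73 mm above the bench
- cabinet_drawer0_handle (a point): middle of the drawer's bar handle: steel bar 11 mm thick, 120 mm long along this point's y, its axis 35 mm in front of the grey drawer front's face, 57 mm above the bench and 38 mm below the cabinet's top; it moves with the drawer; its x axis points level into the cabinet, -x out of it towards the robot
- lid: loose blue lid of the box, lying right way up in the drawer, 0.12 kg. Origin at the centre of the underside of its plug, z up. Plug 81 x 121 mm, 16 deep (z 0 to 16; the lowest 6 mm are only 71 x 111), plate 100 (x) x 176 (y) mm, z 16 to 22; on it a black grip bar 16 wide (x) x 70 long (y), z 22 to 46. Either way round fits
- lid_left (a point): white press mark on the top of the lid's plate, 70 mm from its middle along its +y, 22 mm above the lid's origin; axes as the lid's
- lid_right (a point): the other white press mark, 70 mm along the lid's -y, 22 mm above the lid's origin; axes as the lid's
- parts_box: open grey box of crimp terminals, 100 (x) x 140 (y) x 55 mm high, walls 6 mm (opening 88 x 128 mm), fixed to the bench; origin under its centre on the bench, z up. The lid first rests on its two clips (lid origin 47 mm above the box's origin); fully home the lid's plate lies on the rim (lid origin 39 mm, plate top 61 mm above the box's origin)
- oiler: white oil bottle with a red spout, 42 mm across, 130 high, standing loose; origin at the centre of its base; leave alone
- carton: small cardboard carton, 51 x 66 x 45 mm, loose; origin at the centre of its base; leave alone
- driver: screwdriver with an orange handle, 170 mm long, lying loose; origin at the middle of its underside; leave alone
- clip_left (a joint): travel (m) of the orange push-down clip at the box's y = +78 mm end, 52 x 12 mm: 0 standing 8 mm above the rim, 0.008 pressed flush with the rim; it yields to about 7 N and stays where it is pushed
- clip_right (a joint): travel (m) of the orange push-down clip at the box's y = -78 mm end, 52 x 12 mm: 0 standing 8 mm above the rim, 0.008 pressed flush with the rim; it yields to about 7 N and stays where it is pushed
Things that resemble listed ones, but are neither listed nor needed, are in the scene too. There is more than one size of the parts_box; the job needs the largest.

How it is judged (in metres and radians):
On the way, in this order (a step that is already met when the one before it is completed fails the run):
1. the drawer is pulled open by at least 120 mm (value of joint cabinet_drawer0 above 0.12 m), for 0.2 s.
2. the lid rests centred on the box (within 6 mm), let go of, not yet pressed home (horizontal distance between lid and parts_box below 0.006 m and z of lid in the frame of parts_box below 0.051 m and contact force between the fingers and lid below 0.2 N), for 0.2 s.
3. both ends of the lid are pressed home, less than 2 mm above their seat (z of each of lid_left, lid_right in the frame of parts_box below 0.063 m and horizontal distance between lid and parts_box below 0.006 m), for 0.2 s.
4. the drawer is pushed shut, to less than 6 mm (value of joint cabinet_drawer0 below 0.006 m), for 0.2 s.
At the end, for the whole second after the job is handed in: The lid is on the box, centred within 6 mm, both ends less than 2 mm above their fully home height, at rest; the drawer is open less than 6 mm (all of step 3 and value of joint cabinet_drawer0 below 0.006 m and linear speed of lid below 0.02 m/s); the robot touches nothing.
It fails at once if the oil bottle, the carton or the screwdriver is moved by more than 30 mm, or the bottle tipped (distance of any of oiler, carton, driver from where it was at the start of the episode above 0.03 m or angle between oiler's own z axis and vertical above 0.4 rad).
It also fails if it takes over 64 s, if anything falls off the work surface, if the arm or the gripper's body presses on something with over 40 N, if the wrist force passes 120 N, or if a joint passes its speed limit or range.

ROBOT

A 6-joint arm with a two-finger parallel gripper is mounted at the origin on a cart in front of the work surface, level with it; the furniture and walls round the work are solid. World frame = base frame: x ahead of the robot, y to its left, z up, the work surface at z = 0. Lengths are in mm, angles in rad, forces in N, time in s.
With the tool pointing down it reaches from about 250 to 775 mm from the base axis. Payload 4 kg.
Tool frame: the origin (TCP) lies on the mounting face of the last link; the fingertips stand 173 mm ahead of it and the grasp point (between the pads) lies 155 mm ahead of it; x points along the fingers, y is the direction in which the jaws open and shut, and the axes are right-handed (so a half turn about x gives the same grasp; the last joint's range is limited). The gripper opens to 85 mm and grips with 20 to 120 N. Pads are 22 mm wide; open, the fingers measure 114 mm over their backs; the gripper's body (76 mm by 85 mm) begins 54 mm behind the grasp point. The pads swing forward as they close: fully open they stand 13 mm farther back than shut.
Start: joints at [1.118, 0.087, 1.371, -0, 1.684, -0.103], TCP at [188.493, 516.692, 404.741] pointing down, gripper open.
Joint ranges: [-3.1, 3.1], [-0.76, 2.03], [0.27, 2.55], [-1.08, 4.22], [0.17, 2.65], [-2.57, 2.57]. Speed limits (rad/s): [2.79, 2.79, 3.14, 3.14, 3.14, 3.14].

INTERFACE

Orientations are given as a 3x3 rotation matrix whose columns are the frame's x, y, z axes.
In Python, from bench import manip, read_camera, calibration, ticket gives the robot as it stands.
- The arm moves only by the tool servo_tool, never from a script. Its argument "motion" is one flat list of numbers, 7 for each row, row after row: the shift along the tool's x, y, z in cm, then the turn, a rotation vector about the tool's x, y, z in degrees, then the closure, from 0 (fully open) to 1 (shut). In form: [tx, ty, tz, rx, ry, rz, claw, tx, ty, tz, rx, ry, rz, claw, ...]. A call has 1 to 20 rows; each row shifts and turns the commanded pose from where the row before left it, along the tool's axes as they then stand; what a row does not reach is not made up. A row lasts 1/8 s, in which the tool goes at most 62.5 mm and 10.7 degrees, less where a joint would pass 70% of its speed; a pose out of reach is approached as far as the arm can. A call with a gripper value outside its range is refused whole. The fingers move at their own pace and stop on an object; "newtons" is the grip in N (left out, the last holds). Time passes only in rows, so rows that do not move let the fingers close. It gives the time, the measured TCP pose, the force and the opening at its end, in the units of the state.
- manip.sense(): the state, without advancing time (a new reading comes with each control period).
- read_camera(name): name is "scene" or "top"; returns the picture (384x512x3 uint8, red, green, blue); there is no depth.
- calibration(name): a dict with "mtx" (3x3 intrinsics, pixels), "D" ([k1, k2, p1, p2, k3] as OpenCV has them; the pictures are not rectified), "R" (3x3) and "t" (3): a world point X has camera coordinates R X + t. Camera axes: x right, y down, z forward; pixel columns grow to the right and rows downward; lengths in mm; the calibration is good to about 2 mm. A picture is of the moment at which its call begins. calibration takes no time and is no camera call.
- ticket.finish_job(): hands the job in, once; it reports no verdict.
The state is a dict: "time": time; "q": joint angles; "dq": joint speeds; "tau": joint torques, N m; "position": TCP position; "orientation": TCP orientation; "wrist_force": force on the tool from outside, world axes, zero at the start; "moment": the same for the moment, N m; "opening": opening from 0.0 (shut) to 1.0 (fully open).
Only numpy, scipy, OpenCV 4.12 (cv2) and the standard library are available. Lean on these libraries where they do the work, as an engineer would, in place of code of your own. Each camera call takes 0.05 s, during which the arm holds its last target.

## Working session

There is one attempt and no reset: what is moved stays moved. The work goes in short steps, Python scripts to look and compute and a tool call to move; the robot and the scene stay as the last step left them, time stands still between calls to the robot, and variables do not carry over. Pictures are saved under pics/ and viewed, and the job is handed in when it is done.

Besides the shell and the picture viewer there is one more tool, called as name(argument=value, ...) on one line, values as JSON. servo_tool: Moves the arm, as the interface text tells. Its arguments: {"type":"object","properties":{"motion":{"type":"array"},"newtons":{"type":"number"}},"required":["motion"]}

```bash
mkdir -p pics; ls; python3 - <<'E'
from bench import manip, read_camera, calibration
import cv2
for n in ("scene","top"):
    cv2.imwrite(f"pics/{n}0.png",read_camera(n)[:,:,::-1])
    c=calibration(n);print(n,c)
print(manip.sense())
E
```

```text
pics
scene {'mtx': array([[470.51398058,   0.        , 254.95930946],
       [  0.        , 470.51398058, 195.21689956],
       [  0.        ,   0.        ,   1.        ]]), 'D': array([0.01949556, 0.        , 0.        , 0.        , 0.        ]), 'R': array([[ 0.48818791, -0.87269551,  0.00866663],
       [-0.51327666, -0.29513127, -0.80588126],
       [ 0.70584675,  0.38897311, -0.59201375]]), 't': array([-282.25435777,  346.63308426,  825.31030334])}
top {'mtx': array([[409.3175551 ,   0.        , 259.7827703 ],
       [  0.        , 409.3175551 , 196.04026561],
       [  0.        ,   0.        ,   1.        ]]), 'D': array([0.00490633, 0.        , 0.        , 0.        , 0.        ]), 'R': array([[ 0.01414863, -0.99987323, -0.00730365],
       [-0.99535361, -0.01338817, -0.09535167],
       [ 0.0952418 ,  0.00861881, -0.99541686]]), 't': array([ -22.22999472,  565.98023986, 1338.24048705])}
{'time': 0.1, 'q': array([ 1.11791037e+00,  8.79052070e-02,  1.37211146e+00, -1.63871165e-05,
        1.68362073e+00, -1.03062402e-01]), 'dq': array([-0.00143257, -0.00193774, -0.00140034,  0.00023566,  0.00105354,
        0.00054954]), 'tau': array([ 2.49424549e-03, -3.53015041e+01, -3.14217997e+01, -1.17185118e-04,
        7.96289532e-03,  1.77301126e-05]), 'position': array([188.44520239, 516.60111968, 403.63841755]), 'orientation': array([[-8.80060837e-04,  3.42732877e-01,  9.39432489e-01],
       [-1.84573258e-03,  9.39430695e-01, -3.42733952e-01],
       [-9.99997909e-01, -2.03556788e-03, -1.94162925e-04]]), 'wrist_force': array([-1.12354057, -0.19172251, -0.75282905]), 'moment': array([0.01565828, 0.04206829, 0.02740635]), 'opening': 0.9973638877506223}
```

View pics/scene0.png

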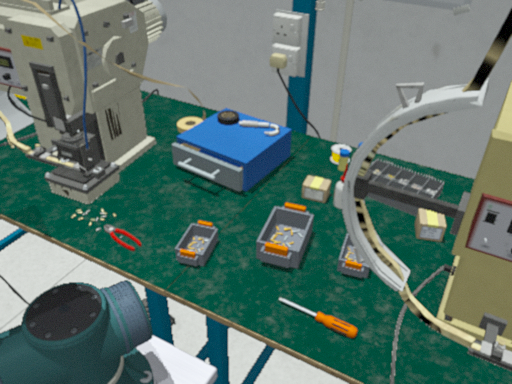

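View pics/top0.png

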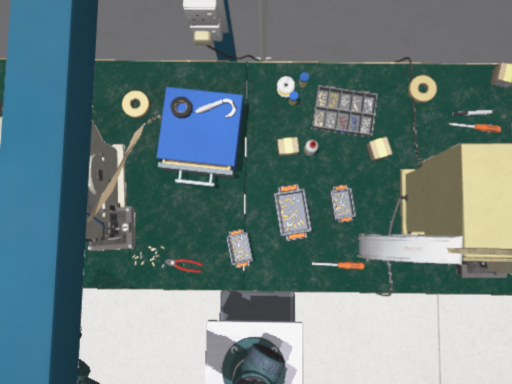

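```bash
python3 - <<'E'
import cv2
t=cv2.imread("pics/top0.png");s=cv2.imread("pics/scene0.png")
cv2.imwrite("pics/t_a.png",cv2.resize(t[80:280,140:360],None,fx=3.6,fy=3,interpolation=cv2.INTER_CUBIC)[:, :])
cv2.imwrite("pics/t_cab.png",cv2.resize(t[80:190,150:260],None,fx=5,fy=5,interpolation=cv2.INTER_CUBIC))
cv2.imwrite("pics/t_box.png",cv2.resize(t[170:250,250:360],None,fx=7,fy=7,interpolation=cv2.INTER_CUBIC))
cv2.imwrite("pics/s_a.png",cv2.resize(s[100:280,165:325],None,fx=3.3,fy=3.3,interpolation=cv2.INTER_CUBIC))
E
```

```text
(no output)
```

View pics/t_cab.png

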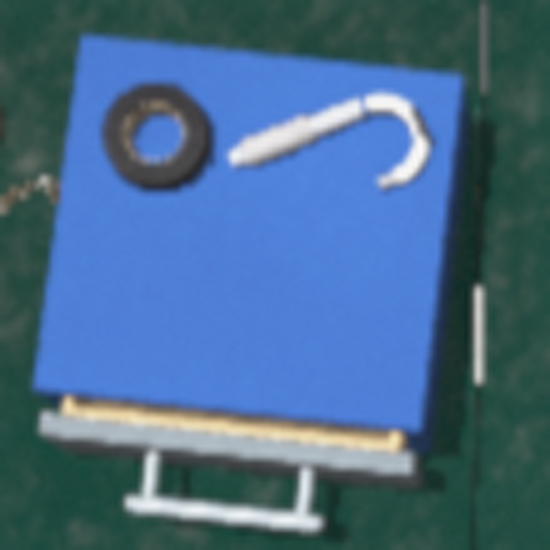

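View pics/t_box.png

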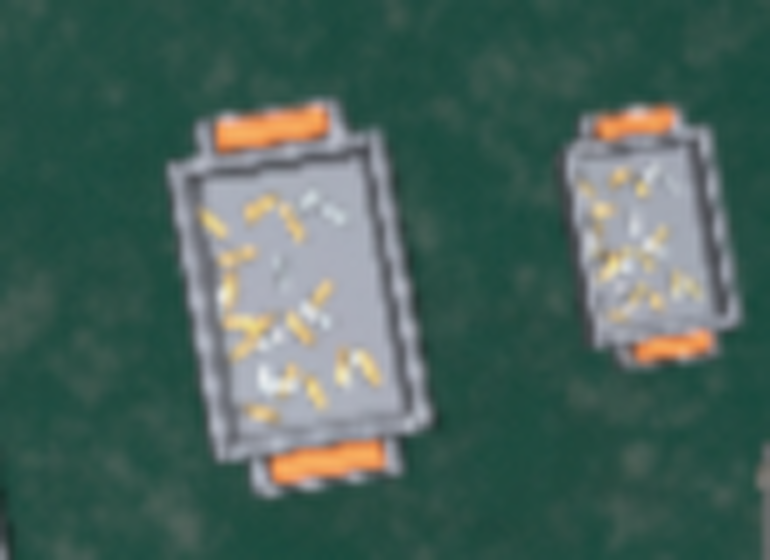

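View pics/s_a.png

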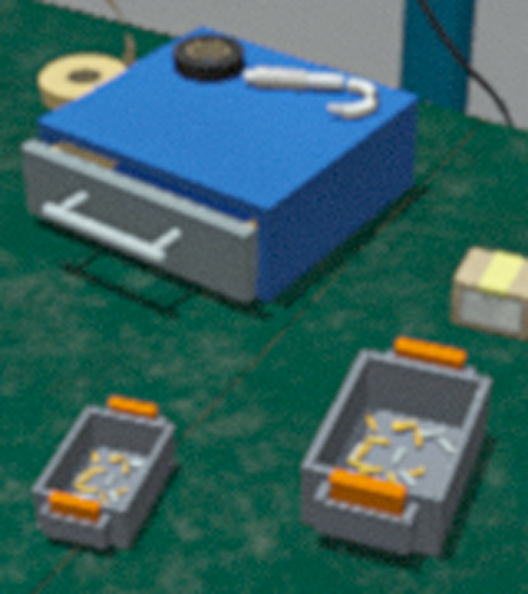

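```bash
cat > h.py <<'E'
import numpy as np, cv2
from bench import manip, read_camera, calibration
from scipy.optimize import least_squares
C={n:calibration(n) for n in("scene","top")}
def proj(n,X):
    c=C[n];p,_=cv2.projectPoints(np.asarray(X,float).reshape(-1,1,3),cv2.Rodrigues(c["R"])[0],c["t"],c["mtx"],c["D"]);return p.reshape(-1,2)
def ray(n,uv,z):
    c=C[n];p=cv2.undistortPoints(np.asarray(uv,float).reshape(-1,1,2),c["mtx"],c["D"]).reshape(-1,2)
    d=np.c_[p,np.ones(len(p))]@c["R"];o=-c["R"].T@c["t"]
    return o+d*((z-o[2])/d[:,2])[:,None]
def crop(pts,s,x0,y0): return (np.asarray(pts,float)+.5)/s-.5+[x0,y0]
def fit(obs,x0):
    # obs: list (cam, localpts Nx3, pix Nx2)
    def f(p):
        c,s=np.cos(p[2]),np.sin(p[2]);R=np.array([[c,-s,0],[s,c,0],[0,0,1]])
        return np.concatenate([(proj(n,np.asarray(L)@R.T+[p[0],p[1],0])-u).ravel() for n,L,u in obs])
    r=least_squares(f,x0);return r.x,r.fun
E
python3 - <<'E'
from h import *
# box
t=crop([(172,165),(380,133),(432,420),(222,458)],7,250,170)
W=ray("top",t,55);print(W, np.linalg.norm(np.diff(W[[0,1,2,3,0]],axis=0),axis=1))
L=[(50,70,55),(50,-70,55)]
L=[(50,70,55),(-50,70,55),(-50,-70,55),(50,-70,55)]
# image: top = +x world. corners TL(+x,+y),TR(+x,-y),BR,BL ; long box axis along image vertical => box y ~ world x
# box y=+70 -> world +x ; box x=+50 -> world -y
Lb=[(-50,70,55),(50,70,55),(50,-70,55),(-50,-70,55)]
p,r=fit([("top",Lb,t)],[W[:,0].mean(),W[:,1].mean(),-1.57]);print("box top",p,r.round(2))
for n in("top","scene"):
    img=cv2.imread(f"pics/{n}0.png");hsv=cv2.cvtColor(img,cv2.COLOR_BGR2HSV)
    m=cv2.inRange(hsv,(8,150,140),(20,255,255));k,lab,st,ce=cv2.connectedComponentsWithStats(m)
    for i in range(1,k):
        if st[i,4]>15: print(n,st[i],ce[i],ray(n,[ce[i]],62)[0].round(1))
c=crop([(82,35),(466,73),(424,432),(33,390)],5,150,80)
W=ray("top",c,95);print(W.round(1), np.linalg.norm(np.diff(W[[0,1,2,3,0]],axis=0),axis=1))
h=crop([(125,503),(325,522)],5,150,80);H=ray("top",h,62);print(H,np.linalg.norm(H[0]-H[1]),H.mean(0))
hs=crop([(44,210),(163,255)],3.3,165,100);H=ray("scene",hs,57);print(H,np.linalg.norm(H[0]-H[1]),H.mean(0))
sb=crop([(362,350),(492,378)],3.3,165,100);print(ray("scene",sb,55))
print(proj("scene",[p[0],p[1],55]))
E
```

```text
[[ 573.69252592  -61.44932993   55.        ]
 [ 590.0170591  -158.40280156   55.        ]
 [ 456.74171215 -182.9465537    55.        ]
 [ 437.86494275  -86.0217861    55.        ]] [ 98.31818776 135.51647086  98.74585054 138.03238009]
box top [ 514.61382687 -122.20059659   -1.39059296] [-0.3  -0.26  0.14 -0.73  0.31  0.63 -0.15  0.33]
top [475 124  26   8 121] [487.67768595 127.52066116] [ 798.9 -759.7   62. ]
top [281 186  15   5  47] [288.36170213 188.19148936] [ 589.8 -107.3   62. ]
top [336 186   9   3  16] [340.0625 187.375 ] [ 594.7 -275.3   62. ]
top [341 218  10   3  18] [345.72222222 219.05555556] [ 492. -293.   62.]
top [289 233  15   6  47] [296.34042553 235.42553191] [ 437.2 -134.1   62. ]
top [339 262  25   7 143] [350.67132867 265.03496503] [ 345.6 -307.9   62. ]
scene [285 202  21   9 100] [294.74 205.94] [ 587.7 -106.6   62. ]
scene [198 220  15   6  56] [204.71428571 222.71428571] [423.5  49.5  62. ]
scene [265 242  23  10 112] [276.08928571 246.625     ] [ 433.3 -134.1   62. ]
scene [180 249  15   7  57] [186.66666667 251.84210526] [321.6  27.7  62. ]
scene [345 260  17   7  61] [352.98360656 263.16393443] [ 468.6 -299.8   62. ]
scene [315 312  43  25 418] [336.62440191 323.5645933 ] [ 302.3 -327.3   62. ]
[[913.5 295.3  95. ]
 [891.   44.8  95. ]
 [655.   67.4  95. ]
 [678.9 318.4  95. ]] [251.51597773 237.12359206 252.15201504 235.69701699]
[[611.10060116 264.17865353  62.        ]
 [600.33768397 133.16678201  62.        ]] 131.45322690676343 [605.71914256 198.67271777  62.        ]
[[608.1762206  265.41596793  57.        ]
 [601.46293044 140.18151214  57.        ]] 125.4142622755556 [604.81957552 202.79874004  57.        ]
[[ 571.63301673  -58.51795164   55.        ]
 [ 589.3431995  -157.42174818   55.        ]]
[[287.26546728 226.73385504]]
```

```bash
cat >> h.py <<'E'
def Ry(a):
    a=np.radians(a);c,s=np.cos(a),np.sin(a);return np.array([[0,c,s],[0,s,-c],[-1,0,0]])
def yaw(R): return np.degrees(np.arctan2(R[1,1],R[0,1]))
def plan(segs,claw,start=None,yaw0=None,fix=True):
    """segs: list of (grasp xyz target, yaw deg, nrows). prints rows; start grasp pt from the state"""
    s=manip.sense();R=s["orientation"]
    g=s["position"]+155*R[:,0] if start is None else np.array(start,float)
    from scipy.spatial.transform import Rotation as Ro
    if yaw0 is not None:R=Ry(yaw0)
    P=g-155*R[:,0];out=[]
    for tg,ya,n in segs:
        Rt=Ry(ya);Pt=np.array(tg,float)-155*Rt[:,0];
        for i in range(n):
            k=n-i
            d=R.T@((Pt-P)/k)/10
            rv=np.degrees(Ro.from_matrix(R.T@Rt).as_rotvec())/k
            if not fix: rv[1:]=0
            d=d.round(2);rv=rv.round(2)
            if np.linalg.norm(d)>6.2 or np.linalg.norm(rv)>10.5: print("TOO FAST",d,rv)
            out.append([*d,*rv,claw]);P=P+R@d*10;R=R@Ro.from_rotvec(np.radians(rv)).as_matrix()
    print(len(out));print(",\n".join(",".join(f"{v:g}" for v in r) for r in out))
    print("end",(P+155*R[:,0]).round(1),yaw(R))
def st():
    s=manip.sense();R=s["orientation"]
    print("t",round(s["time"],2),"grasp",(s["position"]+155*R[:,0]).round(1),"yaw",yaw(R).round(2),"down",R[:,0].round(4),"F",s["wrist_force"].round(1),"open",round(s["opening"],3))
E
python3 - <<'E'
from h import *
st()
plan([((330,200,250),20,8),((560,204,200),-5.2,6)],0.6)
E
```

```text
t 0.1 grasp [188.3 516.3 248.6] yaw 69.96 down [-9.0e-04 -1.8e-03 -1.0e+00] F [-1.1 -0.2 -0.8] open 0.997
14
-0.01,-3.11,3.02,6.24,0.01,0.01,0.6,
-0.01,-2.77,3.34,6.25,0,0.02,0.6,
-0.01,-2.38,3.62,6.24,0.01,0.01,0.6,
-0.02,-1.98,3.86,6.25,0,0.02,0.6,
-0.02,-1.55,4.05,6.24,0.01,0.01,0.6,
-0.01,-1.09,4.19,6.25,0,0.02,0.6,
-0.02,-0.63,4.29,6.24,0.01,0.01,0.6,
-0.01,-0.17,4.33,6.25,0,0.02,0.6,
0.83,3.63,1.25,4.2,-0,-0,0.6,
0.83,3.71,0.98,4.2,-0,-0,0.6,
0.83,3.77,0.7,4.2,-0,-0,0.6,
0.84,3.81,0.43,4.2,-0,-0,0.6,
0.83,3.83,0.15,4.2,-0,-0,0.6,
0.84,3.82,-0.13,4.2,-0,-0,0.6
end [560. 204. 200.] -5.203539961515298
```

servo_tool(motion=[0,-3.1,3.0,6.25,0,0,0.65,0,-2.8,3.3,6.25,0,0,0.65,0,-2.4,3.6,6.25,0,0,0.65,0,-2.0,3.9,6.25,0,0,0.65,0,-1.55,4.05,6.25,0,0,0.65,0,-1.1,4.2,6.25,0,0,0.65,0,-0.6,4.3,6.25,0,0,0.65,0,-0.2,4.3,6.25,0,0,0.65,0.8,3.6,1.25,4.2,0,0,0.65,0.8,3.7,1.0,4.2,0,0,0.65,0.8,3.8,0.7,4.2,0,0,0.65,0.8,3.8,0.4,4.2,0,0,0.65,0.8,3.8,0.2,4.2,0,0,0.65,0.8,3.8,-0.1,4.2,0,0,0.65,0,0,0,0,0,0,0.65])

```text
time: 1.98
position: [560.0, 202.3, 353.7]
orientation: [[-0.004, 0.996, -0.093], [-0.001, -0.093, -0.996], [-1.0, -0.004, 0.002]]
wrist_force: [-0.2, 0.7, -0.1]
opening: 0.35
```

```bash
python3 - <<'E'
from h import *
st()
for n in("scene","top"):
    cv2.imwrite(f"pics/{n}1.png",read_camera(n)[:,:,::-1])
t=cv2.imread("pics/top1.png");s=cv2.imread("pics/scene1.png")
cv2.imwrite("pics/m1.png",np.hstack([cv2.resize(t[80:240,130:290],None,fx=2.5,fy=2.5),cv2.resize(s[60:220,130:290],None,fx=2.5,fy=2.5)]))
E
```

```text
t 1.98 grasp [559.4 202.1 198.7] yaw -5.32 down [-0.0045 -0.0013 -1.    ] F [-0.2  0.7 -0.1] open 0.35
```

View pics/m1.png

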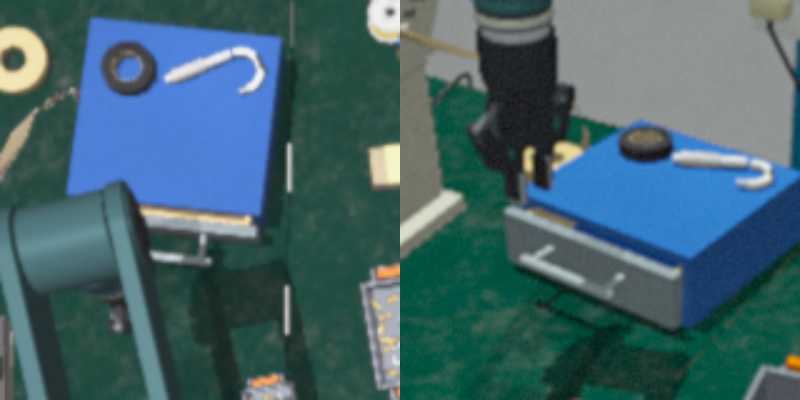

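```bash
python3 - <<'E'
from h import *
plan([((604.8,200,120),-5.2,4),((604.8,200,57),-5.2,4)],0.72)
E
```

```text
8
2.02,1.17,-0.04,-0.01,0.01,0.04,0.72,
2.01,1.17,-0.04,-0,0.01,0.03,0.72,
2.02,1.17,-0.04,-0.01,0.01,0.04,0.72,
2.02,1.16,-0.04,-0,0,0.03,0.72,
1.57,0,0,-0,0,0,0.72,
1.58,0,0,-0,0,0,0.72,
1.57,0,0,-0,0,0,0.72,
1.58,0,0,-0,0,0,0.72
end [604.8 200.   57. ] -5.201787043906987
```

servo_tool(motion=[2.0,1.2,0,0,0,0,0.72,2.0,1.2,0,0,0,0,0.72,2.0,1.15,-0.1,0,0,0,0.72,2.0,1.15,0,0,0,0,0.72,1.6,0,0,0,0,0,0.72,1.6,0,0,0,0,0,0.72,1.6,0,0,0,0,0,0.72,1.5,0,0,0,0,0,0.72,0,0,0,0,0,0,0.72])

```text
time: 3.2
position: [605.4, 199.6, 213.8]
orientation: [[0.001, 0.996, -0.091], [0.0, -0.091, -0.996], [-1.0, 0.001, -0.0]]
wrist_force: [0.0, 0.3, 0.3]
opening: 0.28
```

```bash
python3 - <<'E'
from h import *
st()
s=read_camera("scene")[:,:,::-1];t=read_camera("top")[:,:,::-1]
cv2.imwrite("pics/m2.png",np.hstack([cv2.resize(t[80:240,130:290],None,fx=2.5,fy=2.5),cv2.resize(s[110:210,150:250],None,fx=4,fy=4)]))
E
```

```text
t 3.2 grasp [605.6 199.6  58.8] yaw -5.23 down [ 1.3e-03  3.0e-04 -1.0e+00] F [0.  0.3 0.3] open 0.28
```

View pics/m2.png

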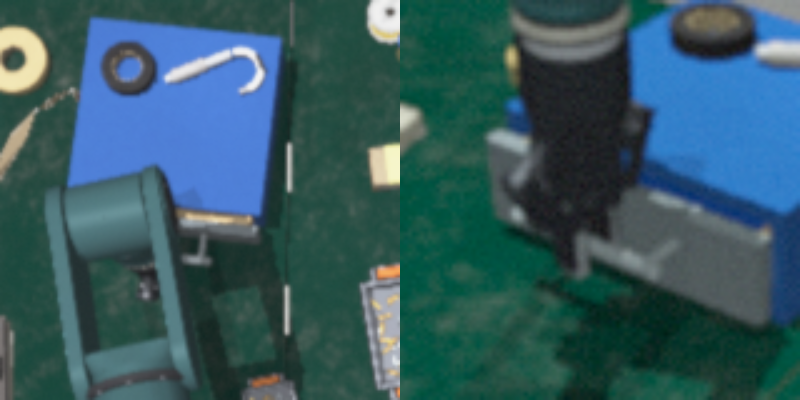

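servo_tool(motion=[0,0,0,0,0,0,1,0,0,0,0,0,0,1,0,0,0,0,0,0,1,0,-0.5,0,0,0,0,1,0,-1.5,0,0,0,0,1,0,-2,0,0,0,0,1,0,-2.5,0,0,0,0,1,0,-2.5,0,0,0,0,1,0,-2.5,0,0,0,0,1,0,-2,0,0,0,0,1,0,-1,0,0,0,0,1,0,-0.5,0,0,0,0,1,0,0,0,0,0,0,1], newtons=40)

```text
time: 4.92
position: [455.6, 213.8, 213.7]
orientation: [[-0.001, 0.996, -0.091], [0.002, -0.091, -0.996], [-1.0, -0.001, -0.002]]
wrist_force: [-1.8, 4.6, -1.9]
opening: 0.106
```

```bash
python3 - <<'E'
from h import *
st()
s=read_camera("scene")[:,:,::-1];t=read_camera("top")[:,:,::-1]
cv2.imwrite("pics/m3.png",np.hstack([cv2.resize(t[80:240,130:290],None,fx=2.5,fy=2.5),cv2.resize(s[110:240,140:270],None,fx=400/130,fy=400/130)]))
E
```

```text
t 4.92 grasp [455.5 214.1  58.7] yaw -5.23 down [-7.e-04  2.e-03 -1.e+00] F [-1.8  4.6 -1.9] open 0.106
```

View pics/m3.png

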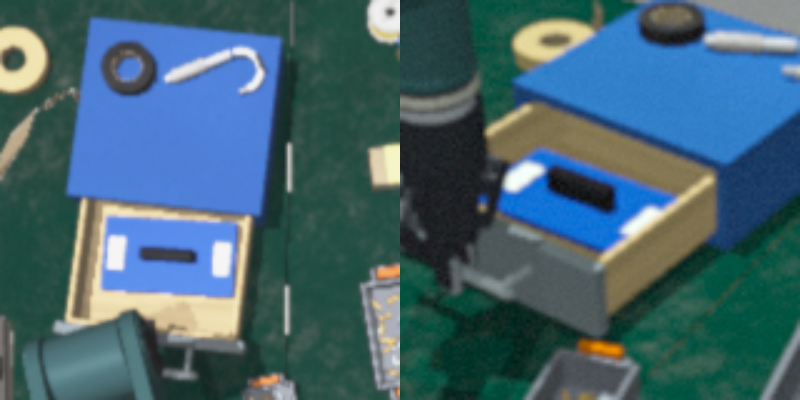

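servo_tool(motion=[0,0,0,0,0,0,0.72,0,0,0,0,0,0,0.72,0,0,0,0,0,0,0.72,-3,0,0,0,0,0,0.72,-5,0,0,0,0,0,0.6,-5,0,0,0,0,0,0.2,-2,0,0,0,0,0,0.2,0,0,0,0,0,0,0.2])

```text
time: 6.02
position: [456.3, 213.1, 366.1]
orientation: [[0.005, 0.996, -0.092], [0.001, -0.092, -0.996], [-1.0, 0.005, -0.002]]
wrist_force: [0.6, -0.2, 0.3]
opening: 0.801
```

```bash
python3 - <<'E'
from h import *
st()
s=read_camera("scene")[:,:,::-1];t=read_camera("top")[:,:,::-1]
cv2.imwrite("pics/top4.png",t);cv2.imwrite("pics/scene4.png",s)
cv2.imwrite("pics/m4.png",np.hstack([cv2.resize(t[150:220,160:230],None,fx=400/70,fy=400/70,interpolation=cv2.INTER_CUBIC),cv2.resize(s[130:220,160:250],None,fx=40/9,fy=40/9,interpolation=cv2.INTER_CUBIC)]))
E
```

```text
t 6.03 grasp [457.1 213.3 211.1] yaw -5.26 down [ 0.0049  0.0013 -1.    ] F [ 0.6 -0.2  0.3] open 0.801
```

View pics/m4.png

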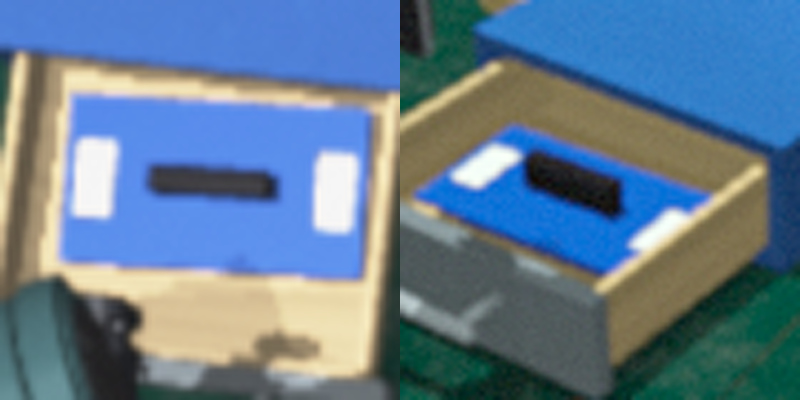

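```bash
python3 - <<'E'
from h import *
sc=400/70
c=crop([(71,94),(370,107),(363,278),(60,263)],sc,160,150)
W=ray("top",c,44);print(W.round(1),np.linalg.norm(np.diff(W[[0,1,2,3,0]],axis=0),axis=1).round(1),W.mean(0))
m=ray("top",crop([(95,178),(336,192)],sc,160,150),44);print("marks",m,m.mean(0),np.linalg.norm(m[0]-m[1]),np.degrees(np.arctan2(*(m[0]-m[1])[[1,0]])))
L=[(50,88,44),(50,-88,44),(-50,-88,44),(-50,88,44),(0,70,44),(0,-70,44)]
p,r=fit([("top",L,np.vstack([c,crop([(95,178),(336,192)],sc,160,150)]))],[560,190,-.09]);print(p,np.degrees(p[2]),r.round(2))
ms=crop([(487,167),(660,230)],40/9,160-90,130)  # scene half starts at x=400
ms=(np.array([(87,167),(262,230)])+.5)/(40/9)-.5+[160,130];print(ray("scene",ms,44))
b=ray("top",crop([(150,168),(276,175)],sc,160,150),68);print("bar top far edge",b)
E
```

```text
[[660.8 278.3  44. ]
 [655.4 104.3  44. ]
 [555.7 106.1  44. ]
 [562.  281.3  44. ]] [174.1  99.7 175.3  98.8] [608.48232004 192.50922446  44.        ]
marks [[611.7561573  262.7231917   44.        ]
 [605.44051768 122.87162305  44.        ]] [608.59833749 192.79740738  44.        ] 139.99410186491764 87.41430283198288
[ 6.08526794e+02  1.92602855e+02 -3.39195004e-02] -1.9434442146117819 [-0.15 -0.21  0.41 -0.03 -0.07  0.04 -0.3   0.15  0.04  0.26  0.07 -0.21]
[[609.25322337 263.44041192  44.        ]
 [605.40725226 128.82576983  44.        ]]
bar top far edge [[614.7657407  226.42139228  68.        ]
 [611.69949638 154.57522434  68.        ]]
```

```bash
python3 - <<'E'
from h import *
plan([((608,192.5,200),-2,4),((608,192.5,110),-2,4),((608,192.5,63),-2,4)],0.4)
E
```

```text
12
0.19,3.84,0.16,-0.81,0.01,0.02,0.4,
0.19,3.83,0.21,-0.81,0.01,0.02,0.4,
0.18,3.83,0.27,-0.82,0.01,0.02,0.4,
0.19,3.83,0.33,-0.81,0.01,0.02,0.4,
2.25,0,-0,-0,0,0,0.4,
2.25,0,-0,-0,0,0,0.4,
2.25,0,-0,-0,0,0,0.4,
2.25,0,-0,-0,0,0,0.4,
1.17,0,-0,-0,0,0,0.4,
1.18,0,-0,-0,0,0,0.4,
1.17,0,-0,-0,0,0,0.4,
1.18,0,-0,-0,0,0,0.4
end [608.  192.5  63. ] -2.0045553394787587
```

servo_tool(motion=[0.2,3.85,0.15,-0.8,0,0,0.4,0.2,3.85,0.2,-0.8,0,0,0.4,0.2,3.8,0.25,-0.8,0,0,0.4,0.2,3.8,0.35,-0.85,0,0,0.4,2.2,0,0,0,0,0,0.4,2.2,0,0,0,0,0,0.4,2.2,0,0,0,0,0,0.4,2.2,0,0,0,0,0,0.4,1.0,0,0,0,0,0,0.4,0,0,0,0,0,0,0.4])

```text
time: 7.38
position: [607.4, 192.8, 255.5]
orientation: [[-0.004, 0.999, -0.035], [-0.001, -0.035, -0.999], [-1.0, -0.004, 0.001]]
wrist_force: [-0.4, 0.4, 0.2]
opening: 0.597
```

```bash
python3 - <<'E'
from h import *
st()
plan([((608,192.5,63.5),-2,3)],0.4)
E
```

```text
t 7.38 grasp [606.8 192.6 100.5] yaw -1.99 down [-4.e-03 -9.e-04 -1.e+00] F [-0.4  0.4  0.2] open 0.597
3
1.23,0.03,0.01,0,0.02,0.08,0.4,
1.23,0.02,0.01,0,0.02,0.07,0.4,
1.24,0.02,0,0.01,0.02,0.08,0.4
end [608.  192.5  63.5] -2.0035016387797495
```

servo_tool(motion=[1.2,0,0,0,0,0,0.4,1.2,0,0,0,0,0,0.4,1.2,0,0,0,0,0,0.4,0,0,0,0,0,0,0.6,0,0,0,0,0,0,0.8,0,0,0,0,0,0,1,0,0,0,0,0,0,1,0,0,0,0,0,0,1], newtons=40)

```text
time: 8.38
position: [608.0, 192.9, 222.1]
orientation: [[0.001, 0.999, -0.035], [0.0, -0.035, -0.999], [-1.0, 0.001, -0.0]]
wrist_force: [0.4, 0.2, -0.2]
opening: 0.18
```

```bash
python3 - <<'E'
from h import *
st()
t=read_camera("top")[:,:,::-1];s=read_camera("scene")[:,:,::-1]
cv2.imwrite("pics/m5.png",np.hstack([cv2.resize(t[130:230,150:250],None,fx=4,fy=4,interpolation=cv2.INTER_CUBIC),cv2.resize(s[110:210,160:260],None,fx=4,fy=4,interpolation=cv2.INTER_CUBIC)]))
E
```

```text
t 8.38 grasp [608.1 192.9  67.1] yaw -1.99 down [ 7.e-04  2.e-04 -1.e+00] F [ 0.4  0.2 -0.2] open 0.18
```

View pics/m5.png

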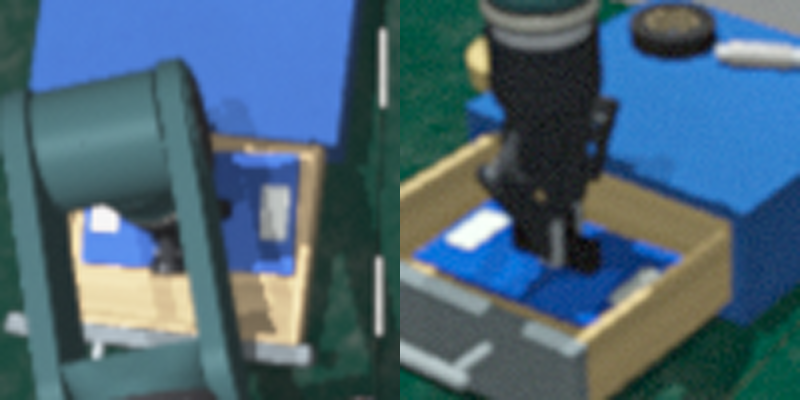

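servo_tool(motion=[0,0,0,0,0,0,0.7,0,0,0,0,0,0,0.7,0.35,0,0,0,0,0,0.7,0,0,0,0,0,0,1,0,0,0,0,0,0,1,0,0,0,0,0,0,1], newtons=50)

```text
time: 9.22
position: [607.9, 192.9, 218.0]
orientation: [[-0.0, 0.999, -0.035], [-0.0, -0.035, -0.999], [-1.0, -0.0, 0.0]]
wrist_force: [0.7, 0.5, -0.3]
opening: 0.173
```

```bash
python3 - <<'E'
from h import *
st()
# sharpen box estimate with clips/top + scene
bt=(595.0,)
plan([((608,192.5,190),-2,5),((480,60,190),-30,5),((514,-121,190),-80,6)],1)
E
```

```text
t 9.22 grasp [607.8 192.9  63. ] yaw -1.99 down [-3.e-04 -0.e+00 -1.e+00] F [ 0.7  0.5 -0.3] open 0.173
16
-2.54,0,0.01,0,0,0,1,
-2.54,0,0.01,0,0,0,1,
-2.54,0,0.01,0,0,0.01,1,
-2.54,0.01,0,0,0,0,1,
-2.54,0,0.01,0.01,0,0.01,1,
-0,-2.47,2.74,5.6,0,-0,1,
-0,-2.19,2.96,5.6,0,-0,1,
-0,-1.88,3.16,5.6,0,-0,1,
-0,-1.57,3.33,5.6,0,-0,1,
-0,-1.23,3.48,5.6,0,-0,1,
0,2,2.33,8.33,-0,-0,1,
0,2.31,2.01,8.33,-0,-0,1,
0,2.58,1.66,8.33,-0,-0,1,
0,2.8,1.27,8.34,-0,-0,1,
0,2.95,0.85,8.33,-0,-0,1,
0,3.04,0.4,8.34,-0,-0,1
end [ 514.1 -121.   190. ] -80.00146396774191
```

servo_tool(motion=[-1.5,0,0,0,0,0,1,-2.5,0,0,0,0,0,1,-3,0,0,0,0,0,1,-3,0,0,0,0,0,1,-2.7,0,0,0,0,0,1,0,-2.45,2.75,5.6,0,0,1,0,-2.2,2.95,5.6,0,0,1,0,-1.9,3.15,5.6,0,0,1,0,-1.55,3.35,5.6,0,0,1,0,-1.25,3.5,5.6,0,0,1,0,2,2.35,8.3,0,0,1,0,2.3,2,8.3,0,0,1,0,2.6,1.65,8.3,0,0,1,0,2.8,1.25,8.4,0,0,1,0,2.95,0.85,8.4,0,0,1,0,3.05,0.4,8.3,0,0,1,0,0,0,0,0,0,1,0,0,0,0,0,0,1])

```text
time: 11.48
position: [514.0, -120.6, 345.7]
orientation: [[0.0, 0.175, -0.985], [0.001, -0.985, -0.175], [-1.0, -0.001, -0.0]]
wrist_force: [-0.8, 0.2, -1.6]
opening: 0.176
```

```bash
python3 - <<'E'
from h import *
st()
t=read_camera("top")[:,:,::-1];s=read_camera("scene")[:,:,::-1]
cv2.imwrite("pics/top6.png",t);cv2.imwrite("pics/scene6.png",s)
cv2.imwrite("pics/m6.png",np.hstack([cv2.resize(t[160:260,240:340],None,fx=4,fy=4,interpolation=cv2.INTER_CUBIC),cv2.resize(s[150:280,220:350],None,fx=40/13,fy=40/13,interpolation=cv2.INTER_CUBIC)]))
E
```

```text
t 11.47 grasp [ 514.1 -120.5  190.7] yaw -79.94 down [ 4.e-04  6.e-04 -1.e+00] F [-0.8  0.2 -1.6] open 0.176
```

View pics/m6.png

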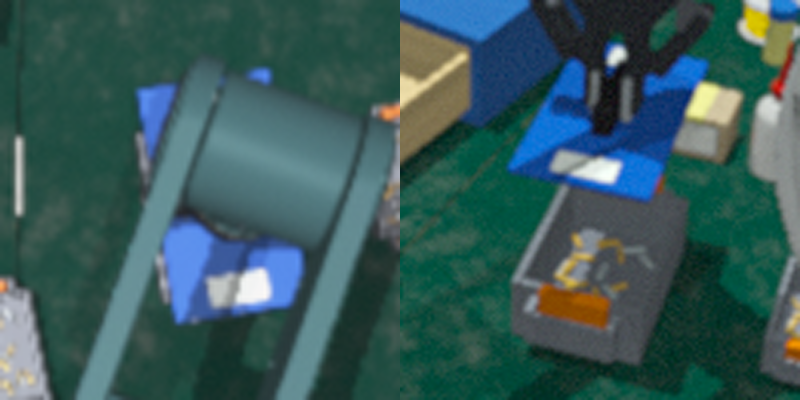

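servo_tool(motion=[2,0,0,0,0,0,1,2.5,0,0,0,0,0,1,2,0,0,0,0,0,1,1,0,0,0,0,0,1,0,0,0,0,0,0,1])

```text
time: 12.2
position: [514.0, -120.3, 269.7]
orientation: [[-0.001, 0.175, -0.985], [0.001, -0.985, -0.175], [-1.0, -0.001, 0.001]]
wrist_force: [-0.1, 0.5, -2.2]
opening: 0.176
```

```bash
python3 - <<'E'
from h import *
st()
t=read_camera("top")[:,:,::-1];s=read_camera("scene")[:,:,::-1]
cv2.imwrite("pics/top7.png",t);cv2.imwrite("pics/scene7.png",s)
cv2.imwrite("pics/m7.png",np.hstack([cv2.resize(t[170:250,250:330],None,fx=5,fy=5,interpolation=cv2.INTER_CUBIC),cv2.resize(s[170:280,230:340],None,fx=40/11,fy=40/11,interpolation=cv2.INTER_CUBIC)]))
E
```

```text
t 12.2 grasp [ 513.8 -120.2  114.7] yaw -79.93 down [-1.3e-03  6.0e-04 -1.0e+00] F [-0.1  0.5 -2.2] open 0.176
```

View pics/m7.png

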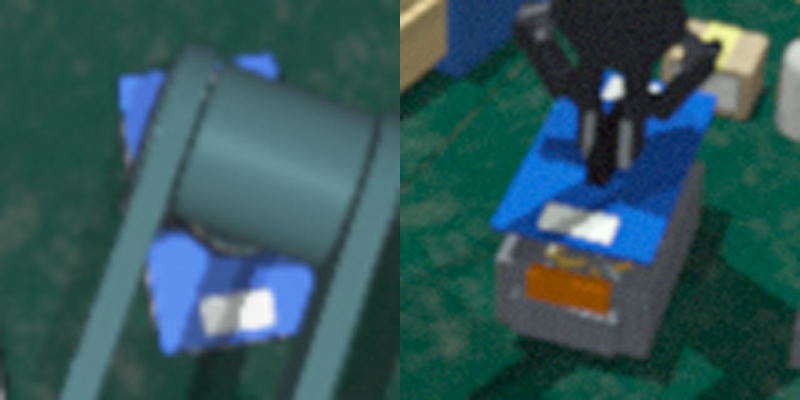

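```bash
python3 - <<'E'
from h import *
z=95.7
ct=crop([(119,74),(276,53),(164,356)],5,250,170)
# local: far-left = box (-50,+88), far-right=(50,88), near-left=(-50,-88)
Lt=[(-50,88,z),(50,88,z),(-50,-88,z)]
cs=crop([(93,223),(257,262),(319,95)],40/11,230,170)
Ls=[(-50,-88,z),(50,-88,z),(50,88,z)]
for o in ([("top",Lt,ct)],[("scene",Ls,cs)],[("top",Lt,ct),("scene",Ls,cs)]):
    p,r=fit(o,[514,-120,-1.39]);print("lid",p[:2],np.degrees(p[2]),r.round(2))
# box in scene with original picture s_a
sb=crop([(362,350),(492,378)],3.3,165,100)
clipT=[("top",[(0,78,63),(0,-78,63)],np.array([[288.36,188.19],[296.34,235.43]]))]
p,r=fit(clipT,[514,-120,-1.39]);print("box clips top",p[:2],np.degrees(p[2]),r.round(2))
tb=crop([(172,165),(380,133),(432,420),(222,458)],7,250,170)
Lb=[(-50,70,55),(50,70,55),(50,-70,55),(-50,-70,55)]
p,r=fit(clipT+[("top",Lb,tb)],[514,-120,-1.39]);print("box both top",p[:2],np.degrees(p[2]),r.round(2))
Lsb=[(-50,70,55),(50,70,55)]
p,r=fit([("scene",Lsb,sb)],[514,-120,-1.39]);print("box scene far corners",p[:2],np.degrees(p[2]),r.round(2))
# overlay the model of box on first pictures
p=np.array([514,-121,np.radians(-80)])
c,s=np.cos(p[2]),np.sin(p[2]);R=np.array([[c,-s,0],[s,c,0],[0,0,1]])
out=[]
for n,(x0,y0,x1,y1) in(("top",(250,170,330,250)),("scene",(240,195,330,285))):
    k=400/(x1-x0);im=cv2.resize(cv2.imread(f"pics/{n}0.png")[y0:y1,x0:x1],(400,400),interpolation=cv2.INTER_CUBIC)
    for L in ([(a,b,55) for a,b in((-50,-70),(50,-70),(50,70),(-50,70))],[(a,b,55) for a,b in((-44,-64),(44,-64),(44,64),(-44,64))],*[[(a,b+e*78,63) for a,b in((-26,-6),(26,-6),(26,6),(-26,6))] for e in(1,-1)]):
        q=proj(n,np.array(L)@R.T+[p[0],p[1],0]);q=((q-[x0,y0]+.5)*k-.5).round().astype(int)
        cv2.polylines(im,[q],True,(0,0,255),1)
    out.append(im)
cv2.imwrite("pics/m8.png",np.hstack(out))
E
```

```text
lid [ 516.8856396 -122.2461494] -80.43930722326284 [ 0.19  0.63 -0.1   0.04 -0.09 -0.65]
lid [ 516.76657688 -121.04660269] -79.27333141660955 [ 0.28  0.51 -0.46 -0.2   0.22 -0.34]
lid [ 516.95591116 -121.77764189] -79.86724307210255 [-0.21  0.8  -0.54 -0.09  0.07 -0.56  0.29  0.34 -0.58 -0.08  0.85 -0.1 ]
box clips top [ 513.43173495 -120.65617853] -80.04343183472743 [-0.03 -0.18  0.03  0.18]
box both top [ 514.21648168 -121.68100791] -79.78547899302345 [ 0.18 -0.4   0.46 -0.08 -0.42 -0.17  0.02 -0.59  0.11  0.79 -0.35  0.43]
box scene far corners [ 511.585076   -120.43468835] -79.75886006485611 [ 0.09  0.04 -0.08 -0.03]
```

View pics/m8.png

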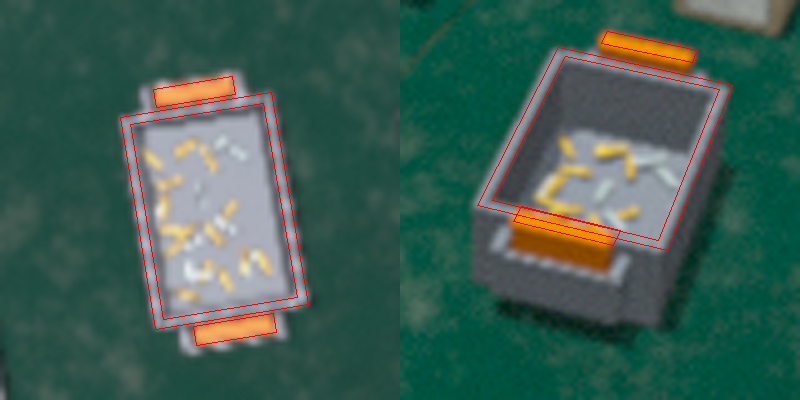

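```bash
cat >> h.py <<'E'
def overlay(tag,p,L,col=(0,0,255),wins=(("top",(250,170,330,250)),("scene",(230,170,340,280))),fn="pics/o.png"):
    out=[];c,s=np.cos(p[2]),np.sin(p[2]);R=np.array([[c,-s,0],[s,c,0],[0,0,1]])
    for n,(x0,y0,x1,y1) in wins:
        k=400/(x1-x0);im=cv2.resize(cv2.imread(f"pics/{n}{tag}.png")[y0:y1,x0:x1],(400,400),interpolation=cv2.INTER_CUBIC)
        for l in L:
            q=proj(n,np.array(l)@R.T+[p[0],p[1],0]);q=((q-[x0,y0]+.5)*k-.5).round().astype(int)
            cv2.polylines(im,[q],True,col,1)
        out.append(im)
    return np.hstack(out)
E
python3 - <<'E'
from h import *
z=95.7
rect=lambda a,b,z,oy=0:[(-a,-b+oy,z),(a,-b+oy,z),(a,b+oy,z),(-a,b+oy,z)]
L=[rect(50,88,z),rect(50,88,z-6)]
A=overlay(7,(514,-120.5,np.radians(-80)),L)
B=overlay(7,(517,-121.5,np.radians(-80)),L)
cv2.imwrite("pics/o7.png",cv2.resize(np.vstack([A,B]),(600,600)) if 0 else A);cv2.imwrite("pics/o7b.png",B)
E
```

```text
(no output)
```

View pics/o7.png

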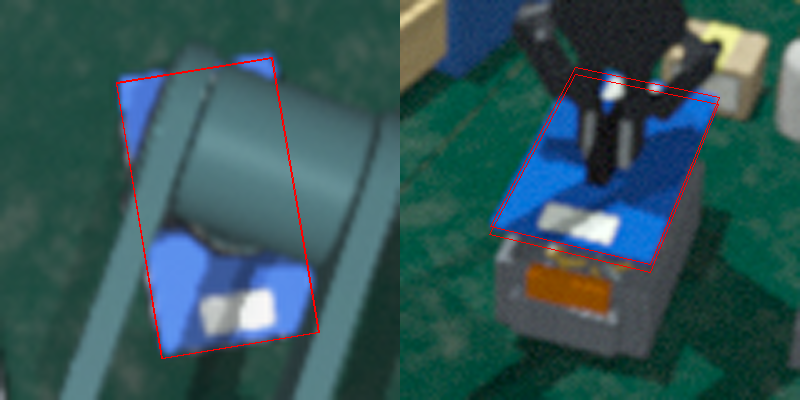

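View pics/o7b.png

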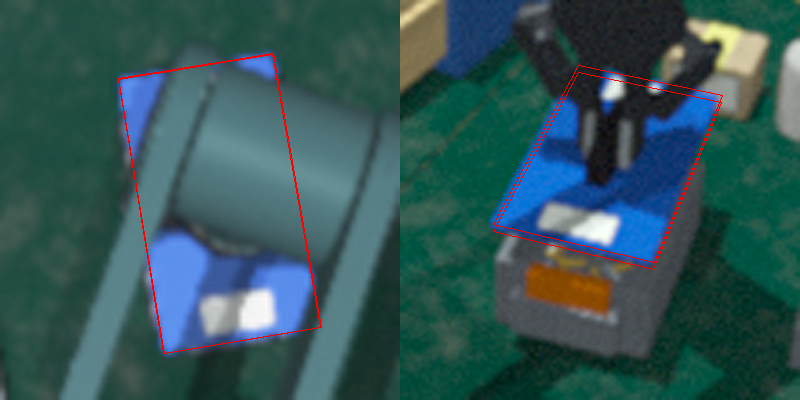

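servo_tool(motion=[0,0,0.25,0,0,0,1,0.6,0,0,0,0,0,1,0.6,0,0,0,0,0,1,0.5,0,0,0,0,0,1,0.4,0,0,0,0,0,1,0.2,0,0,0,0,0,1,0,0,0,0,0,0,1])

```text
time: 13.18
position: [511.7, -121.3, 247.0]
orientation: [[-0.0, 0.174, -0.985], [0.0, -0.985, -0.174], [-1.0, -0.0, 0.0]]
wrist_force: [0.3, 0.4, -1.2]
opening: 0.174
```

```bash
python3 - <<'E'
from h import *
st()
t=read_camera("top")[:,:,::-1];s=read_camera("scene")[:,:,::-1]
cv2.imwrite("pics/top8.png",t);cv2.imwrite("pics/scene8.png",s)
rect=lambda a,b,z,oy=0:[(-a,-b+oy,z),(a,-b+oy,z),(a,b+oy,z),(-a,b+oy,z)]
z=manip.sense()["position"][2]-155-41+22
cv2.imwrite("pics/o8.png",overlay(8,(514,-121.5,np.radians(-80)),[rect(50,88,z)]))
E
```

```text
t 13.18 grasp [ 511.7 -121.2   92. ] yaw -79.99 down [-3.e-04  2.e-04 -1.e+00] F [ 0.3  0.4 -1.2] open 0.174
```

View pics/o8.png

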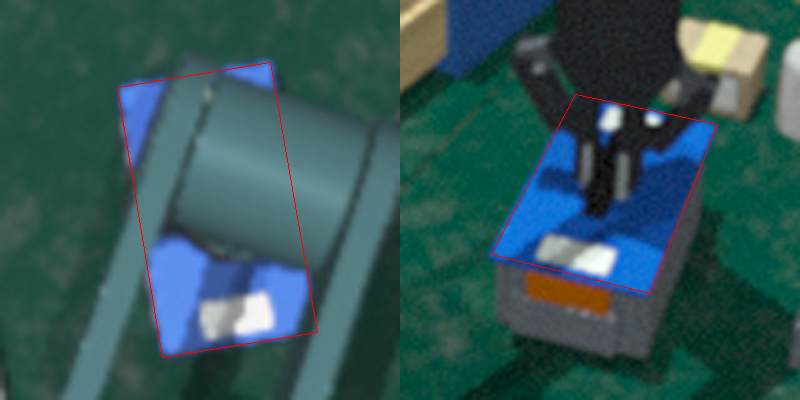

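servo_tool(motion=[0.1,0,0,0,0,0,1,0.1,0,0,0,0,0,1,0.1,0,0,0,0,0,1,0,0,0,0,0,0,1])

```text
time: 13.78
position: [511.7, -121.3, 244.1]
orientation: [[-0.0, 0.174, -0.985], [0.0, -0.985, -0.174], [-1.0, -0.0, 0.0]]
wrist_force: [-0.7, -0.1, -0.7]
opening: 0.178
```

servo_tool(motion=[0.1,0,0,0,0,0,1,0,0,0,0,0,0,1])

```text
time: 14.02
position: [511.7, -121.3, 243.1]
orientation: [[-0.0, 0.174, -0.985], [0.0, -0.985, -0.174], [-1.0, -0.0, 0.0]]
wrist_force: [-0.1, -0.0, -1.6]
opening: 0.177
```

servo_tool(motion=[0,0,0,0,0,0,0.8,0,0,0,0,0,0,0.6,0,0,0,0,0,0,0.5,0,0,0,0,0,0,0.5,-2,0,0,0,0,0,0.5,-4,0,0,0,0,0,0.5,-5,0,0,0,0,0,0.5,-5,0,2,0,0,0,0.8,0,0,5,0,0,0,1,0,0,5,0,0,0,1,0,0,0,0,0,0,1])

```text
time: 15.4
position: [391.4, -142.2, 403.6]
orientation: [[0.001, 0.171, -0.985], [-0.001, -0.985, -0.171], [-1.0, 0.001, -0.001]]
wrist_force: [0.1, 1.0, -0.2]
opening: -0.003
```

```bash
python3 - <<'E'
from h import *
st()
t=read_camera("top")[:,:,::-1];s=read_camera("scene")[:,:,::-1]
cv2.imwrite("pics/top9.png",t);cv2.imwrite("pics/scene9.png",s)
rect=lambda a,b,z,oy=0:[(-a,-b+oy,z),(a,-b+oy,z),(a,b+oy,z),(-a,b+oy,z)]
cv2.imwrite("pics/o9.png",overlay(9,(514,-121.5,np.radians(-80)),[rect(50,88,69),rect(1,70,69)]))
E
```

```text
t 15.4 grasp [ 391.5 -142.3  248.6] yaw -80.13 down [ 8.e-04 -7.e-04 -1.e+00] F [ 0.1  1.  -0.2] open -0.003
```

View pics/o9.png

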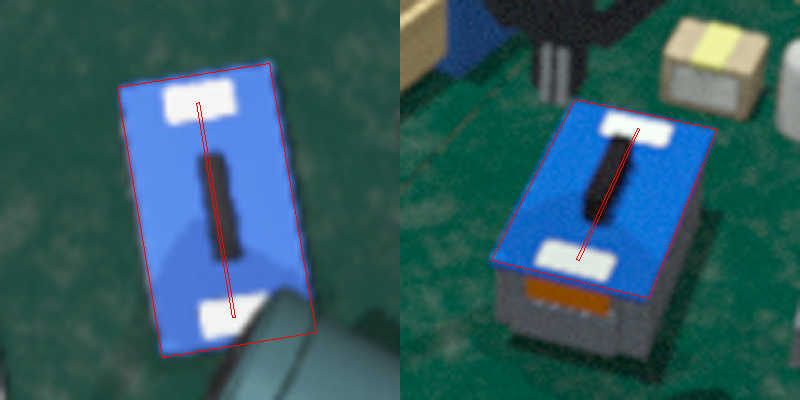

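```bash
python3 - <<'E'
from h import *
plan([((511.7,-121.3,160),-80,5),((511.7,-121.3,116),-80,3)],1)
E
```

```text
8
1.78,-0,-2.4,-0.01,-0.02,-0.01,1,
1.77,-0,-2.4,-0,-0.02,-0.01,1,
1.77,-0,-2.4,-0.01,-0.02,-0,1,
1.77,-0,-2.4,-0,-0.02,-0.01,1,
1.78,-0.01,-2.4,-0.01,-0.01,-0,1,
1.47,0,0,0,-0,-0,1,
1.46,0,0,0,-0,-0,1,
1.47,0,0,0,-0,-0,1
end [ 511.7 -121.3  116. ] -79.99749442005158
```

servo_tool(motion=[1.8,0,-2.4,0,0,0,1,1.8,0,-2.4,0,0,0,1,1.8,0,-2.4,0,0,0,1,1.8,0,-2.4,0,0,0,1,1.7,0,-2.4,0,0,0,1,1.5,0,0,0,0,0,1,1.5,0,0,0,0,0,1,1.0,0,0,0,0,0,1,0.4,0,0,0,0,0,1,0,0,0,0,0,0,1])

```text
time: 16.75
position: [511.5, -121.4, 270.4]
orientation: [[0.0, 0.173, -0.985], [-0.0, -0.985, -0.173], [-1.0, 0.0, -0.0]]
wrist_force: [0.1, -0.8, 0.8]
opening: -0.0
```

servo_tool(motion=[0.3,0,0,0,0,0,1,0.2,0,0,0,0,0,1,0.2,0,0,0,0,0,1,0.2,0,0,0,0,0,1,0,0,0,0,0,0,1])

```text
time: 17.38
position: [512.0, -121.3, 264.3]
orientation: [[0.002, 0.174, -0.985], [-0.001, -0.985, -0.174], [-1.0, 0.001, -0.002]]
wrist_force: [-5.1, 2.1, 11.8]
opening: 0.0
```

servo_tool(motion=[0.2,0,0,0,0,0,1,0.2,0,0,0,0,0,1,0,0,0,0,0,0,1])

```text
time: 17.75
position: [512.0, -121.3, 260.4]
orientation: [[0.002, 0.174, -0.985], [-0.001, -0.985, -0.174], [-1.0, 0.001, -0.002]]
wrist_force: [-3.8, 1.8, 12.6]
opening: -0.004
```

servo_tool(motion=[0.2,0,0,0,0,0,1,0.2,0,0,0,0,0,1,0,0,0,0,0,0,1])

```text
time: 18.12
position: [511.8, -121.3, 258.4]
orientation: [[0.002, 0.174, -0.985], [-0.001, -0.985, -0.174], [-1.0, 0.002, -0.002]]
wrist_force: [-8.9, 1.9, 19.2]
opening: 0.001
```

servo_tool(motion=[0.3,0,0,0,0,0,1,0,0,0,0,0,0,1])

```text
time: 18.38
position: [511.7, -121.3, 258.3]
orientation: [[0.003, 0.174, -0.985], [-0.002, -0.985, -0.174], [-1.0, 0.002, -0.003]]
wrist_force: [-14.4, 4.2, 32.5]
opening: -0.003
```

servo_tool(motion=[-1.5,0,0,0,0,0,1,-3,0,0,0,0,0,1,0,0,3.5,0,0,0,1,0,0,3.5,0,0,0,1,2.5,0,0,0,0,0,1,2.5,0,0,0,0,0,1,0.4,0,0,0,0,0,1,0,0,0,0,0,0,1])

```text
time: 19.38
position: [443.0, -133.5, 241.5]
orientation: [[0.0, 0.174, -0.985], [0.0, -0.985, -0.174], [-1.0, -0.0, -0.0]]
wrist_force: [-0.4, -0.4, 0.6]
opening: -0.002
```

Tip at 68.5 mm; the plate should be at 61. Press.

servo_tool(motion=[0.4,0,0,0,0,0,1,0.3,0,0,0,0,0,1,0.3,0,0,0,0,0,1,0.3,0,0,0,0,0,1,0,0,0,0,0,0,1])

```text
time: 20.0
position: [443.2, -133.5, 234.3]
orientation: [[0.002, 0.174, -0.985], [-0.001, -0.985, -0.174], [-1.0, 0.001, -0.001]]
wrist_force: [-12.2, 4.6, 28.9]
opening: -0.003
```

servo_tool(motion=[-2,0,0,0,0,0,1,-3.5,0,0,0,0,0,1,0,0,-4.5,0,0,0,1,0,0,-5,0,0,0,1,0,0,-4.5,0,0,0,1,2.5,0,0,0,0,0,1,2.0,0,0,0,0,0,1,0.4,0,0,0,0,0,1,0.3,0,0,0,0,0,1,0.3,0,0,0,0,0,1,0,0,0,0,0,0,1])

```text
time: 21.38
position: [580.5, -108.8, 234.4]
orientation: [[0.001, 0.174, -0.985], [-0.0, -0.985, -0.174], [-1.0, 0.0, -0.001]]
wrist_force: [-10.6, 3.2, 22.2]
opening: 0.002
```

servo_tool(motion=[-3,0,0,0,0,0,1,-6,0,0,0,0,0,1,-6,0,2,0,0,0,1,-2,0,5,-5,0,0,1,0,0,6,-5,0,0,1,0,0,5,-5,0,0,1,0,0,0,0,0,0,1])

```text
time: 22.25
position: [404.7, -154.3, 398.2]
orientation: [[0.001, 0.42, -0.908], [-0.001, -0.908, -0.42], [-1.0, 0.001, -0.001]]
wrist_force: [-0.0, 0.4, -0.3]
opening: 0.001
```

```bash
python3 - <<'E'
from h import *
st()
t=read_camera("top")[:,:,::-1];s=read_camera("scene")[:,:,::-1]
cv2.imwrite("pics/top10.png",t);cv2.imwrite("pics/scene10.png",s)
rect=lambda a,b,z,oy=0:[(-a,-b+oy,z),(a,-b+oy,z),(a,b+oy,z),(-a,b+oy,z)]
cv2.imwrite("pics/o10.png",overlay(10,(514,-121.5,np.radians(-80)),[rect(50,88,61)]))
cv2.imwrite("pics/m10.png",np.hstack([cv2.resize(t[120:260,140:280],(400,400)),cv2.resize(s[120:260,140:280],(400,400))]))
E
```

```text
t 22.25 grasp [ 404.9 -154.5  243.2] yaw -65.18 down [ 0.0012 -0.001  -1.    ] F [-0.   0.4 -0.3] open 0.001
```

View pics/o10.png

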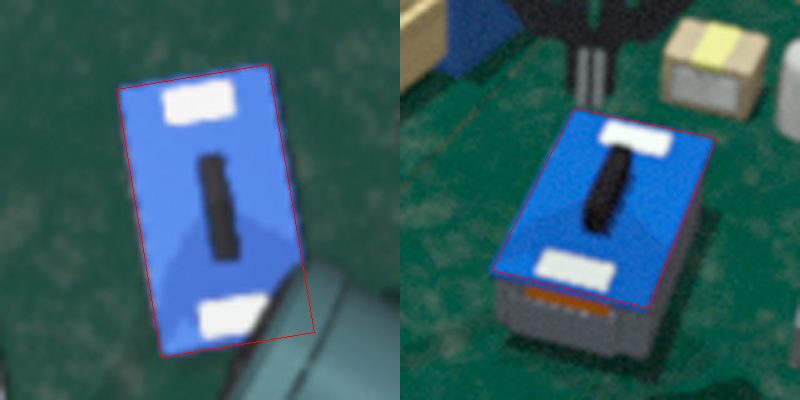

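View pics/m10.png

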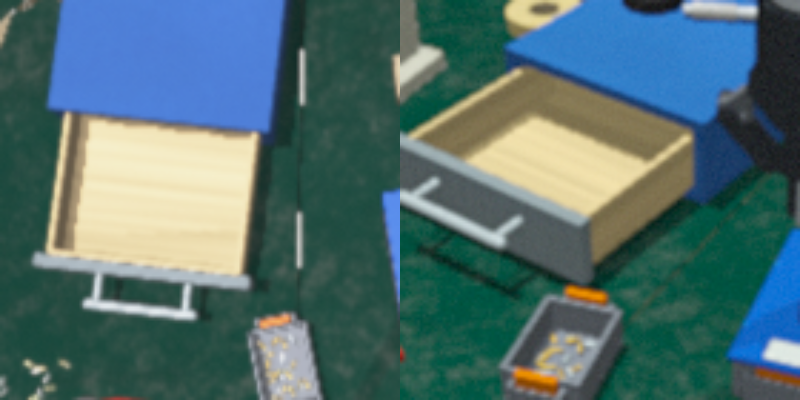

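```bash
python3 - <<'E'
from h import *
t=cv2.imread("pics/top10.png")
c=crop([(85,303),(197,316)],400/140,140,120);print(ray("top",c,62),ray("top",c,62).mean(0))
plan([((455.5,214,200),-5.2,10),((455.5,214,58),-5.2,6)],0.72)
E
```

```text
[[462.60542874 275.86684342  62.        ]
 [449.72258713 148.73821678  62.        ]] [456.16400794 212.3025301   62.        ]
16
0.43,-3.13,-1.99,-5.99,-0,-0.01,0.72,
0.43,-2.91,-2.31,-5.99,-0.01,-0.01,0.72,
0.43,-2.65,-2.6,-5.99,-0,-0.01,0.72,
0.43,-2.37,-2.86,-5.99,-0.01,-0.01,0.72,
0.43,-2.05,-3.09,-5.99,-0,-0.01,0.72,
0.43,-1.72,-3.29,-5.98,-0.01,-0.01,0.72,
0.43,-1.37,-3.45,-5.99,-0,-0.01,0.72,
0.43,-1,-3.57,-5.98,-0.01,-0.01,0.72,
0.44,-0.62,-3.66,-5.99,-0,-0.01,0.72,
0.43,-0.24,-3.7,-5.98,-0.01,-0.01,0.72,
2.37,-0,-0,-0,0,-0,0.72,
2.37,-0,-0,-0,0,-0,0.72,
2.37,-0,-0,-0,0,-0,0.72,
2.36,-0,-0,-0,0,-0,0.72,
2.37,-0,-0,-0,0,-0,0.72,
2.36,-0,-0.01,-0,0,-0,0.72
end [455.6 214.   58. ] -5.203315100955689
```

servo_tool(motion=[0.4,-3.15,-2.0,-6,0,0,0.72,0.4,-2.9,-2.3,-6,0,0,0.72,0.4,-2.65,-2.6,-6,0,0,0.72,0.4,-2.35,-2.85,-6,0,0,0.72,0.4,-2.05,-3.1,-6,0,0,0.72,0.5,-1.7,-3.3,-6,0,0,0.72,0.5,-1.35,-3.45,-6,0,0,0.72,0.4,-1.0,-3.6,-6,0,0,0.72,0.4,-0.6,-3.65,-6,0,0,0.72,0.4,-0.25,-3.7,-6,0,0,0.72,3,0,0,0,0,0,0.72,3,0,0,0,0,0,0.72,0,0,0,0,0,0,0.72])

```text
time: 23.98
position: [455.0, 215.1, 292.3]
orientation: [[-0.007, 0.996, -0.086], [-0.002, -0.086, -0.996], [-1.0, -0.007, 0.002]]
wrist_force: [-0.6, -0.1, 0.9]
opening: 0.276
```

```bash
python3 - <<'E'
from h import *
st()
plan([((455.5,214,58),-5.2,4)],0.72)
E
```

```text
t 23.98 grasp [453.9 214.8 137.3] yaw -4.91 down [-0.0067 -0.0019 -1.    ] F [-0.6 -0.1  0.9] open 0.276
4
1.98,0.03,0.02,0.07,0.04,0.09,0.72,
1.98,0.02,0.02,0.07,0.03,0.1,0.72,
1.98,0.02,0.03,0.07,0.04,0.09,0.72,
1.99,0.02,0.02,0.08,0.03,0.1,0.72
end [455.5 214.   58. ] -5.2024805718364036
```

servo_tool(motion=[2,0,0,0.1,0,0,0.72,2,0,0,0.1,0,0,0.72,2,0,0,0,0,0,0.72,2,0,0,0,0,0,0.72,0,0,0,0,0,0,0.9,0,0,0,0,0,0,1,0,0,0,0,0,0,1,0,0,0,0,0,0,1], newtons=40)

```text
time: 24.98
position: [455.1, 214.2, 214.7]
orientation: [[-0.001, 0.996, -0.091], [0.0, -0.091, -0.996], [-1.0, -0.002, -0.0]]
wrist_force: [1.6, 2.9, -13.8]
opening: 0.11
```

servo_tool(motion=[0,0.5,0,0,0,0,1,0,1.5,0,0,0,0,1,0,2,0,0,0,0,1,0,2.5,0,0,0,0,1,0,2.5,0,0,0,0,1,0,2.5,0,0,0,0,1,0,2,0,0,0,0,1,0,1,0,0,0,0,1,0,0.5,0,0,0,0,1,0,0,0,0,0,0,1])

```text
time: 26.22
position: [605.0, 199.9, 214.8]
orientation: [[-0.0, 0.996, -0.091], [-0.002, -0.091, -0.996], [-1.0, -0.0, 0.002]]
wrist_force: [0.3, -2.7, -14.6]
opening: 0.105
```

servo_tool(motion=[0,0.4,0,0,0,0,1,0,0.4,0,0,0,0,1,0,0.4,0,0,0,0,1,0,0.2,0,0,0,0,1,0,0,0,0,0,0,1])

```text
time: 26.85
position: [617.7, 198.8, 214.8]
orientation: [[-0.006, 0.996, -0.091], [-0.002, -0.091, -0.996], [-1.0, -0.005, 0.002]]
wrist_force: [-6.9, -5.9, -12.6]
opening: 0.109
```

servo_tool(motion=[0,0.3,0,0,0,0,1,0,0.3,0,0,0,0,1,0,0,0,0,0,0,1])

```text
time: 27.22
position: [620.1, 198.9, 214.7]
orientation: [[-0.02, 0.996, -0.089], [-0.002, -0.09, -0.996], [-1.0, -0.02, 0.004]]
wrist_force: [-22.1, -5.6, -2.8]
opening: 0.109
```

servo_tool(motion=[0,0,0,0,0,0,0.75,0,0,0,0,0,0,0.72,0,-0.5,0,0,0,0,0.72,0,0,0,0,0,0,0.72,-2,0,0,0,0,0,0.72,-5,0,0,0,0,0,0.72,-5,0,0,0,0,0,0.72,-5,0,0,0,0,0,0.72,0,-5,0,0,0,0,0.72,0,-6,0,0,0,0,0.72,0,-6,0,0,0,0,0.72,0,-5,0,0,0,0,0.72,0,0,0,0,0,0,0.72])

```text
time: 28.85
position: [398.1, 219.3, 388.4]
orientation: [[0.005, 0.996, -0.088], [0.003, -0.088, -0.996], [-1.0, 0.005, -0.003]]
wrist_force: [0.7, 0.3, -0.3]
opening: 0.283
```

```bash
python3 - <<'E'
from h import *
st()
t=read_camera("top")[:,:,::-1];s=read_camera("scene")[:,:,::-1]
cv2.imwrite("pics/top11.png",t);cv2.imwrite("pics/scene11.png",s)
rect=lambda a,b,z,oy=0:[(-a,-b+oy,z),(a,-b+oy,z),(a,b+oy,z),(-a,b+oy,z)]
cv2.imwrite("pics/o11.png",overlay(11,(514,-121.5,np.radians(-80)),[rect(50,88,61)]))
cv2.imwrite("pics/m11.png",np.hstack([cv2.resize(t[80:190,150:260],(400,400)),cv2.resize(s[90:210,165:285],(400,400))]))
E
```

```text
t 28.85 grasp [398.8 219.7 233.4] yaw -5.05 down [ 0.0048  0.0026 -1.    ] F [ 0.7  0.3 -0.3] open 0.283
```

View pics/o11.png

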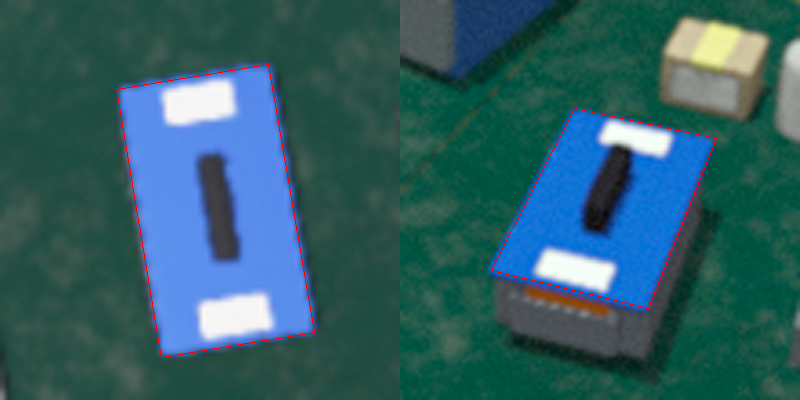

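View pics/m11.png

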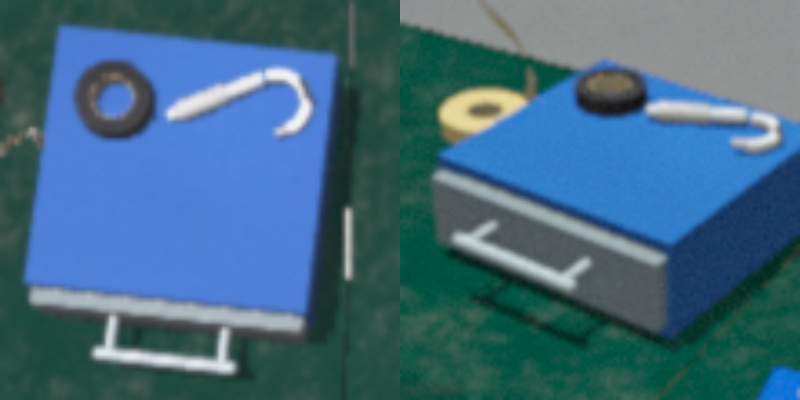

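View pics/scene11.png

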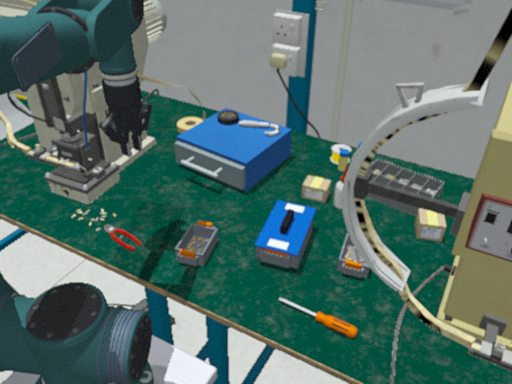

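```bash
python3 - <<'E'
from h import *
c=crop([(93,352),(236,368)],400/110,150,80);print(ray("top",c,62).mean(0))
c=crop([(456,238),(575,284)],400/120,165-120,90);print(ray("scene",crop([(56,238),(175,284)],400/120,165,90),57).mean(0))
from bench import ticket
print(ticket.finish_job())
E
```

```text
[617.12600019 198.11120576  62.        ]
[618.34396434 201.22427808  57.        ]
the job is handed in; nothing more can be done
None
```

The job is handed in at about 29 s of the 64 s. `finish_job()` gives no verdict, so what follows rests on my own checks.

**What I did:**
1. I pulled the drawer open by its handle by 150 mm. It was already about 12 mm open at the start.
2. I took the lid out by its grip bar, set it level on the clips and let go.
3. I pressed it down at the middle and then on each white mark, and pushed the drawer shut until it reached its stop.

**Last checks:**
- **Lid height:** with about 22–33 N pressing at each point, the fingertips stopped at 85.3, 61.3 and 61.4 mm (middle, then the two marks). The expected heights when fully home are 85, 61 and 61 mm.
- **Lid position:** in both cameras the lid's outline fits (514, −121.5) at plate height 61 mm. That is within about 1–3 mm of my box estimates: the top camera put the box at 513.4–514.6. The scene camera put it at 511.6, a disagreement within the 2 mm calibration and picking error.
- **Drawer:** the push force rose to 22 N at the stop. Afterwards the handle measured x = 617–618 mm in both cameras, the same place as at the stop, and no gap shows at the drawer front.
- **Other objects:** in the last picture the carton, the oil bottle's visible part and the screwdriver look where they were at the start. I compared them by eye, not by measurement.
- **Robot:** it stood clear of everything, with the wrist force near zero.

**Unexplained reading:** while I gripped the handle to shut the drawer, the wrist read about −14 N vertically. It went away when I let go.

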